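# Return the open screw tray to its tray station

### The arm

A 7-joint arm with a two-finger parallel gripper is mounted at the origin on the work surface. World frame = base frame: x ahead of the robot, y to its left, z up, the work surface at z = 0. Lengths are in m, angles in rad, forces in N, time in s.
With the tool pointing down it reaches from about 0.35 to 0.9 m from the base axis. Payload 19.9 kg.
Tool frame: the origin (TCP) lies midway between the tips of the shut fingers; the grasp point (between the pads) lies 19 mm behind it (ctrl.grip_depth is the distance from the TCP to the grasp point, in m); z points along the fingers, y is the line along which they close (so a half turn about z gives the same grasp; the last joint's range is limited). The gripper opens to 94 mm and grips with 3 to 60 N. Pads are 16 mm wide; open, the fingers measure 119 mm over their backs; the gripper's body (75 mm by 177 mm) begins 78 mm behind the grasp point.
Start: joints at [1.179, 0.417, -0.01, 1.614, 0.005, 1.111, -0.053], TCP at [0.214, -0.587, 0.205] pointing down, gripper open.
Joint ranges: [-2.81, 2.81], [-0.39, 2.02], [-1.27, 1.25], [0.06, 2.57], [-1.19, 4.33], [0.19, 2], [-2.82, 2.82]. Speed limits (rad/s): [1.89, 1.89, 2.39, 2.39, 3.01, 3.01, 3.01].

### API

Orientations are given as a unit quaternion [x, y, z, w].
In Python, from station import state, get_image, ticket, ctrl gives the robot as it stands.
- The arm moves only by the shell command python3 -m crank 'ROWS' [FORCE]. ROWS is a JSON object of lists of equal length, an entry for each row: "hand": the closure, from -1 (fully open) to 1 (shut); "xyz": the shift along the tool's x, y, z in units of 100 mm (1.0 is 100 mm), a list of three; "roll": the turn about the tool's z in units of 30 degrees (1.0 is 30 degrees). In form: {"hand": [hand, ...], "xyz": [[dx, dy, dz], ...], "roll": [roll, ...]}. A call has 1 to 8 rows; each row shifts and turns the commanded pose from where the row before left it, along the tool's axes as they then stand; what a row does not reach is not made up. A row lasts 1/8 s, in which the tool goes at most 62.5 mm and 10.7 degrees, less where a joint would pass 70% of its speed; a pose out of reach is approached as far as the arm can. A call with a number of a shift or a turn outside -1 to 1 is refused whole. A call with a gripper value outside its range is refused whole. The fingers move at their own pace and stop on an object; FORCE is the grip in N (left out, the last holds). Time passes only in rows, so rows that do not move let the fingers close. It gives the time, the measured TCP pose, the force, the opening and the grip force at its end, in the units of the state.
- state(): the state, without advancing time (a new reading comes with each control period).
- get_image(name): name is "scene" or "top" or "wrist"; returns a dict with "img" (480x640x3 uint8, red, green, blue), "depth" (480x640 float32, m along the optical axis (not along the pixel's ray), 0 where there is no reading), "fx", "fy", "cx", "cy" (pixels), "R" (3x3) and "t" (3): a world point X has camera coordinates R X + t; the wrist camera has in their place "mount" (4x4, takes a point from camera to tool coordinates, whose origin is the TCP and whose axes are the flange's). Camera axes: x right, y down, z forward; pixel columns grow to the right and rows downward; lengths in m; the calibration is good to about 2 mm. A picture is of the moment at which its call begins: read the wrist's pose just before it.
- ticket.hand_in(): hands the job in; it is judged then, once.
The state is a dict: "time": time; "q": joint angles; "joint_vel": joint speeds; "joint_efforts": joint torques, N m; "eef_pos": TCP position; "eef_rot": TCP orientation; "force": force on the tool from outside, world axes, zero at the start; "torque": the same for the moment, N m; "gripper_width": finger opening in m; "grasp_force": force on a finger pad.
Only numpy, scipy, OpenCV 4.12 (cv2) and the standard library are available. Lean on these libraries where they do the work, as an engineer would, in place of code of your own. Each camera call takes 0.05 s, during which the arm holds its last target. There are 200 camera calls.

### The job

Pick up the open screw tray by its two long sides and carry it level, so that nothing falls out, to the tray station; set it down (do not drop it) on the station's open landing in front of the rails and let go. Then take it by the pull on its end and slide it under the lips of the rails, against the sprung back bar, until the leaf catch snaps up behind it and it stays locked when you let go. Do not ram it, and leave the other things on the bench where they are.

Things in the scene. Friction and masses are not known exactly. Their poses are not given: they have to be found in the camera images.
- tray_mid (a point): Centre of the open black plastic screw tray, half-way up (15 mm above its underside). Loose box 120 mm long (x), 62 wide (y), 30 high, walls and floor 3 mm, about 0.2 kg; two brass spacers and two screws lie loose in it. A pull stands on its -x end; +x points to the plain rear end, which enters the station first. z up.
- tray_pull (a point): Centre of the tray's pull: a block 34 mm long (tray x), 14 mm thick (tray y), reaching from 8 to 36 mm above the tray's underside, on the middle of the tray's -x end wall. This point is 22 mm above the underside, 17 mm out from that wall and 77 mm from the tray's centre.
- station: Fixed aluminium tray station. Origin on the bench; +x is the way the tray slides in, towards the back bar; z up. Base plate 4 mm thick, 112 mm wide (y), from x = -150 to +145 mm; in front of the rails (x below 19 mm) it is the open landing.
- station_mouth (a point): Middle of the mouth of the two side rails, on the plate at station x = 35 mm; station axes. Rails run from here 110 mm in +x, inner faces at y = +-32.5 mm (tray clearance 1.5 mm a side). Flared lead-ins start 16 mm before it, 40 mm off centre. Lips overhang inwards to y = +-24 mm, undersides 32 mm above the plate (2 mm over the tray), tops 40 mm above the bench (46 at the flare).
- station_landing (a point): Middle of the landing, on the top of the plate (4 mm above the bench), at station x = -46 mm: a good place for the tray's underside centre when it is first set down, square to the station. Same axes as the station.
- station_home (a point): Where the tray's underside centre lies when it is locked home (station x = +60 mm, on the top of the plate): its pull-end wall then stands just past the free end of the leaf catch. Same axes as the station.
- catch (a joint): Leaf catch, rad: steel strip 12 mm wide along the middle of the plate, hinged at station x = -55 mm, free end at x = 0. 0: free end sprung up 5 mm above the plate (also with no tray there); about 0.09: pressed flush by a tray lying on it (takes 0.6 N). It snaps back to 0 when the tray's pull-end wall has passed its free end, and then holds the tray in.
- backbar (a joint): Sprung back bar, m: steel bar between the rails at their closed end, pushed in by the tray's rear end. 0: out, first met 6 mm before home; catch snaps up at about 0.006; hard stop at 0.0085. Spring 3 N at 0, 5.4 N at the catch, 6.4 N at the stop; with friction a push of some 7 to 16 N. Reads about 0.006 when locked.
- spacer1_mid (a point): Centre of a brass hexagon spacer, 10 mm across flats, 31 mm long with its stud, loose in the tray; 5 mm above its underside. Long axis x.
- screw1_mid (a point): Centre of a steel screw, 6 mm shank, 11 mm head, 32 mm long, loose in the tray; 5 mm above its underside. Long axis x.
- spacer2_mid (a point): Centre of a brass hexagon spacer, 10 mm across flats, 31 mm long with its stud, loose in the tray; 5 mm above its underside. Long axis x.
- screw2_mid (a point): Centre of a steel screw, 6 mm shank, 11 mm head, 32 mm long, loose in the tray; 5 mm above its underside. Long axis x.
- driver: Bystander: loose screwdriver, 190 mm long, lying beside the tray's start. Origin at the middle of its underside.
- fan: Bystander: loose notebook fan, 70 x 70 x 10 mm, beside the station. Origin under its centre.
- tweezers: Bystander: loose steel tweezers, 125 mm long, 7 mm high, beside the station. Origin under the middle.
- jar: Bystander: small loose jar, 40 mm diameter, 35 mm high, standing between the tray's start and the station. Origin under its centre.
- dish: Bystander: loose round steel dish, 84 mm across, 22 mm high. Origin under its centre.
- tape: Bystander: loose roll of black tape, 68 mm across, 19 mm high. Origin under its centre.
- pliers: Bystander: loose pliers, 180 mm long, 14 mm high. Origin near the middle of the underside.

How it is judged:
On the way, in this order (a step that is already met when the one before it is completed fails the run):
1. the tray is lifted clear of the bench (its centre above 40 mm) (height (world z) of tray_mid above 0.04 m), for 0.2 s.
2. the tray stands flat on the landing in front of the rails, let go (x of tray_mid in the frame of station between -0.095 and 0.02 m and y of tray_mid in the frame of station between -0.02 and 0.02 m and height (world z) of tray_mid below 0.022 m and angle between tray_mid's own z axis and vertical below 0.06 rad and contact force between the fingers and tray below 0.1 N), for 0.2 s.
3. the tray, held by its pull between the fingers, has its rear end under the lips (x of tray_mid in the frame of station between 0 and 0.06 m and x of the grasp point in the frame of tray_mid between -0.104 and -0.06 m and y of the grasp point in the frame of tray_mid between -0.012 and 0.012 m and contact force between the fingers and tray above 0.5 N), for 0.05 s.
At the end, for the whole second after the job is handed in: Tray locked home and let go: centre 57.5 to 64 mm along station x, within 4 mm of its centre line, flat, square within 0.06 rad; leaf catch up (below 0.04 rad), back bar in more than 3 mm; both spacers and both screws inside the tray; all at rest (x of tray_mid in the frame of station between 0.0575 and 0.064 m and y of tray_mid in the frame of station between -0.004 and 0.004 m and height (world z) of tray_mid below 0.0215 m and angle between tray_mid's own z axis and vertical below 0.04 rad and angle between the x axis of tray_mid and the x axis of station, either way round below 0.06 rad and value of joint catch below 0.04 rad and value of joint backbar above 0.003 m and linear speed of tray below 0.02 m/s and contact force between the fingers and tray below 0.1 N and x of spacer1_mid in the frame of tray_mid between -0.062 and 0.062 m and y of spacer1_mid in the frame of tray_mid between -0.033 and 0.033 m and z of spacer1_mid in the frame of tray_mid between -0.02 and 0.02 m and x of screw1_mid in the frame of tray_mid between -0.062 and 0.062 m and y of screw1_mid in the frame of tray_mid between -0.033 and 0.033 m and z of screw1_mid in the frame of tray_mid between -0.02 and 0.02 m and x of spacer2_mid in the frame of tray_mid between -0.062 and 0.062 m and y of spacer2_mid in the frame of tray_mid between -0.033 and 0.033 m and z of spacer2_mid in the frame of tray_mid between -0.02 and 0.02 m and x of screw2_mid in the frame of tray_mid between -0.062 and 0.062 m and y of screw2_mid in the frame of tray_mid between -0.033 and 0.033 m and z of screw2_mid in the frame of tray_mid between -0.02 and 0.02 m); the robot touches nothing.
It fails at once if the tray is tipped more than 0.26 rad (15 degrees) (angle between tray_mid's own z axis and vertical above 0.26 rad).
It fails at once if a spacer or screw falls out of the tray (distance between any of spacer1_mid, screw1_mid, spacer2_mid, screw2_mid and tray_mid above 0.085 m).
It fails at once if the tray is dropped (moves faster than 0.5 m/s out of the fingers, a fall of over 12 mm) (contact force between the fingers and tray below 0.1 N and linear speed of tray above 0.5 m/s).
It fails at once if the tray is rammed against the back bar with more than 40 N (contact force between tray and backbar above 40 N).
It fails at once if a bystander is moved more than 30 mm (distance of any of driver, fan, tweezers, jar, dish, tape, pliers from where it was at the start of the episode above 0.03 m).
It also fails if it takes over 61 s, if anything falls off the work surface, if the arm or the gripper's body presses on something with over 40 N, if the wrist force passes 120 N, or if a joint passes its speed limit or range.

## Working session

There is one attempt and no reset: what is moved stays moved. The work goes in short steps, Python scripts to look and compute and a shell command to move; the robot and the scene stay as the last step left them, time stands still between calls to the robot, and variables do not carry over. Pictures are saved under pics/ and viewed, at most 10 in all, crops included, and the job is handed in when it is done.

```bash
mkdir -p pics; ls
python3 - <<'E'
from station import *
import cv2
print(state())
for n in ("top","scene"):
    d=get_image(n); cv2.imwrite(f"pics/{n}0.png",d["img"][:,:,::-1]); print(n,d["fx"],d["cx"],d["cy"],d["R"],d["t"])
E
```

```text
pics
{'time': 0.0, 'q': array([ 1.17947781,  0.41796203, -0.01031537,  1.61418993,  0.00472524,
        1.11069594, -0.05302795]), 'joint_vel': array([-3.78251208e-04, -5.05787454e-05, -1.17175387e-03, -1.23262691e-03,
       -1.25901333e-03, -6.92430082e-04, -2.23202390e-04]), 'joint_efforts': array([-1.15835675e-03, -8.51248527e+01,  6.38309587e-01, -4.25986755e+01,
       -4.88295977e-02,  1.87206577e-02,  1.96489968e-04]), 'eef_pos': array([ 0.21405949, -0.58678845,  0.20482607]), 'eef_rot': array([ 9.84741895e-01,  1.74020175e-01, -1.60690864e-04, -5.94643796e-04]), 'force': array([ 0.64509292, -0.36092436, -0.11460012]), 'torque': array([-0.0364964 ,  0.02288739,  0.01974379]), 'grasp_force': 0.0, 'gripper_width': 0.09369673836233987}
top 496.09091711349674 308.65903086969445 234.13576213321002 [[ 0.02390618 -0.99961617  0.01400037]
 [-0.9990133  -0.0244114  -0.03710133]
 [ 0.03742886 -0.0130996  -0.99921343]] [8.15580629e-05 5.47822742e-01 1.31437093e+00]
scene 523.721456241327 331.60071668865066 244.52359750532455 [[ 0.76214203  0.64733018  0.01015677]
 [ 0.53436709 -0.62013174 -0.57435915]
 [-0.36550148  0.44317069 -0.81854041]] [-0.4233427  -0.26416521  1.26544408]
```

View pics/top0.png

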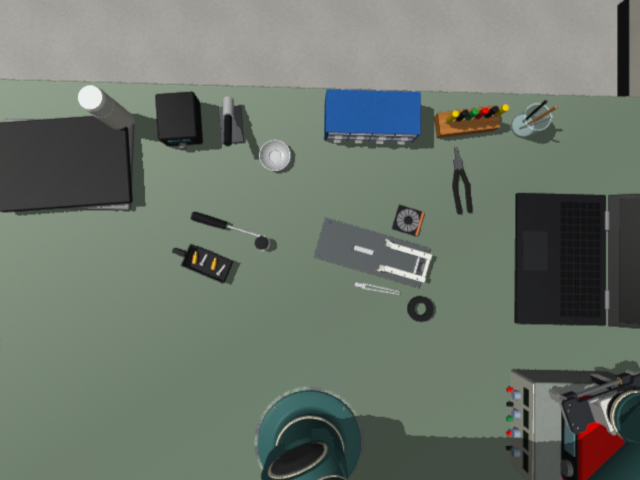

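View pics/scene0.png

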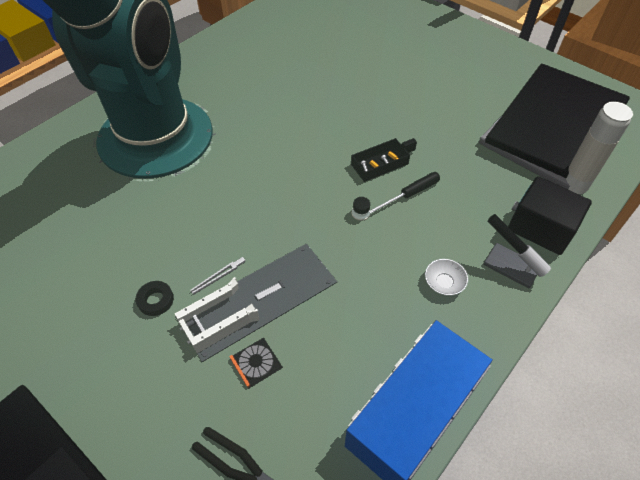

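The top view shows the tray at about (208,262) with its pull at (178,251). The station plate is centred at about (375,253), with the rails at its right end. The jar is at (262,242), the fan at (408,220) and the tweezers at (378,289).

```bash
cat > h.py <<'E'
from station import *
import cv2, numpy as np
from scipy.spatial.transform import Rotation as Rn
def shot(n):
    s=state(); d=get_image(n)
    if n=="wrist":
        M=np.array(d["mount"]); Rt=Rn.from_quat(s["eef_rot"]).as_matrix()
        d["Rcw"]=Rt@M[:3,:3]; d["o"]=Rt@M[:3,3]+s["eef_pos"]
    else:
        R=np.array(d["R"]); d["Rcw"]=R.T; d["o"]=-R.T@np.array(d["t"])
    return d
def ray(d,px,z):
    px=np.atleast_2d(np.asarray(px,float))
    v=np.c_[(px[:,0]-d["cx"])/d["fx"],(px[:,1]-d["cy"])/d["fy"],np.ones(len(px))]@d["Rcw"].T
    return d["o"]+v*((z-d["o"][2])/v[:,2])[:,None]
def yaw(s): 
    R=Rn.from_quat(s["eef_rot"]).as_matrix(); return R
def rel(P,ydir=None):
    """tool-frame shift (units 100mm) from TCP to world P; roll (units 30deg) bringing tool y onto ydir"""
    s=state(); R=yaw(s); print("xyz",np.round((R.T@(np.array(P)-s["eef_pos"]))/0.1,3))
    if ydir is not None:
        t=R.T@np.r_[ydir,0]; a=np.degrees(np.arctan2(-t[0],t[1])); a=(a+90)%180-90; print("roll",round(a/30,3))
E
python3 - <<'E'
from h import *
d=shot("top")
for n,px,z in(("tray",(208,262),.03),("pull",(178,251),.036),("plate",(375,253),.004),("jar",(262,242),.035)): print(n,ray(d,px,z).round(3))
w=shot("wrist"); print(w["mount"],yaw(state()).round(3))
# grey plate mask
h=cv2.cvtColor(d["img"],cv2.COLOR_RGB2HSV); m=((h[...,1]<60)&(h[...,2]<130)&(h[...,2]>50)).astype(np.uint8)
m[:200]=0;m[300:]=0;m[:,:300]=0;m[:,450:]=0
c=max(cv2.findContours(m,0,1)[0],key=cv2.contourArea); print(cv2.minAreaRect(c)); print(ray(d,cv2.boxPoints(cv2.minAreaRect(c)),.004).round(3))
E
```

```text
tray [[0.468 0.275 0.03 ]]
pull [[0.494 0.353 0.036]]
plate [[ 0.502 -0.166  0.004]]
jar [[0.523 0.135 0.035]]
[[ 5.65318640e-04 -9.63591914e-01 -2.67376708e-01  7.73543491e-02]
 [ 9.99999815e-01  4.84961286e-04  3.66575541e-04  1.88278393e-04]
 [-2.23561875e-04 -2.67376865e-01  9.63592010e-01 -1.78873935e-01]
 [ 0.00000000e+00  0.00000000e+00  0.00000000e+00  1.00000000e+00]] [[ 0.939  0.343 -0.   ]
 [ 0.343 -0.939  0.001]
 [-0.    -0.001 -1.   ]]
((374.5, 249.5), (99.0, 149.0), 90.0)
[[ 0.639  0.039  0.004]
 [ 0.649 -0.363  0.004]
 [ 0.383 -0.367  0.004]
 [ 0.374  0.032  0.004]]
```

```bash
python3 -m crank '{"hand":[-1,-1,-1,-1,-1,-1,-1],"xyz":[[0,0,-0.15],[0,0,-0.15],[0,0,-0.15],[0,0,-0.15],[0,0,-0.15],[0,0,0],[0,0,0]],"roll":[-0.3,-0.3,-0.3,-0.3,-0.3,-0.3,0]}'; python3 -c "
from h import *
rel([0.50,-0.17,0.28],[0.966,-0.26]); print(state()['q'].round(2))"
```

```text
time: 1.08
eef_pos: [0.214, -0.5871, 0.2803]
eef_rot: [0.799, 0.602, 0.0, -0.0]
force: [-0.1, 0.3, 0.1]
gripper_width: 0.0942
grasp_force: 0.0
xyz [4.798e+00 1.598e+00 4.000e-03]
roll -0.032
[ 1.31  0.37 -0.18  1.52  0.07  1.26  0.84]
```

```bash
python3 -m crank '{"hand":[-1,-1,-1,-1,-1,-1,-1,-1],"xyz":[[0.5,0.2,0],[0.5,0.2,0],[0.5,0.2,0],[0.5,0.2,0],[0.5,0.2,0],[0.5,0.2,0],[0.5,0.2,0],[0.5,0.2,0]],"roll":[0,0,0,0,0,0,0,0]}';  python3 -m crank '{"hand":[-1,-1,-1,-1],"xyz":[[0.4,0,0],[0.4,0,0],[0,0,0],[0,0,0]],"roll":[0,0,0,0]}'; python3 -c "
from h import *
rel([0.50,-0.17,0.28],[0.966,-0.26]); print(state()['q'].round(2))
d=shot('wrist'); cv2.imwrite('pics/w1.png',d['img'][:,:,::-1]); import pickle; pickle.dump(d,open('w1.pkl','wb'))"
```

```text
time: 2.08
eef_pos: [0.4787, -0.245, 0.2803]
eef_rot: [0.8, 0.6, -0.0, -0.0]
force: [0.8, -0.9, 0.2]
gripper_width: 0.0937
grasp_force: 0.0
time: 2.58
eef_pos: [0.4997, -0.1703, 0.2803]
eef_rot: [0.799, 0.601, -0.0, -0.0]
force: [0.1, -0.6, -0.6]
gripper_width: 0.094
grasp_force: 0.0
xyz [0.004 0.002 0.003]
roll -0.035
[ 0.69  0.21 -0.48  1.75  0.1   1.21 -0.1 ]
```

View pics/w1.png

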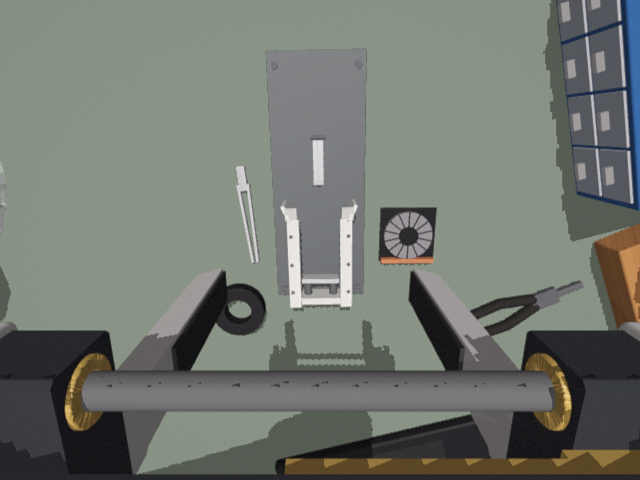

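The wrist view shows the station plate with front corners at about (267,50) and (366,49), the leaf catch at (318,160), and rails at columns 294 and 346 with their mouth near row 205. The tweezers, fan and tape lie clear of it.

```bash
cat > st.py <<'E'
from h import *
def station(d):
    h=cv2.cvtColor(d["img"],cv2.COLOR_RGB2HSV)
    m=(h[...,1]<30)&(h[...,2]>60)&(h[...,2]<170)
    g=d["img"].astype(int)
    L=[];Rr=[]
    for r in range(75,190,3):
        c=np.where(m[r,255:378])[0]+255
        L.append((c.min()-.5,r)); Rr.append((c.max()+.5,r))
    F=[]
    for c in range(280,355,3):
        rr=np.where(m[30:90,c])[0]+30; F.append((c,rr.min()-.5))
    W=[ray(d,P,.004)[:,:2] for P in (L,Rr,F)]
    fit=[cv2.fitLine(w.astype(np.float32),cv2.DIST_HUBER,0,.01,.01).ravel() for w in W]
    for w,f in zip(W,fit): print(f.round(4), "resid", np.abs((w-f[2:])@[-f[1],f[0]]).max().round(4))
    x=np.zeros(2)
    for f in fit[:2]: x+=f[:2]*np.sign(-f[1])
    x/=np.linalg.norm(x); y=np.array([-x[1],x[0]])
    offs=[f[2:]@y for f in fit[:2]]; print("width",abs(offs[0]-offs[1]), "front angle",fit[2][:2]@x)
    front=(fit[2][2:]@x)
    org=(front+.150)*x+np.mean(offs)*y
    return org,x,y
E
python3 - <<'E'
from st import *; import pickle
d=pickle.load(open('w1.pkl','rb'))
o,x,y=station(d); print(o,x,y,np.degrees(np.arctan2(x[1],x[0])))
rel([0,0,.1],y)
# check back bar/rail: landing, home
print("home",o+.06*x)
print("leaf free end, front",[(ray(d,p,z)[0,:2]-o)@np.c_[x,y] for p,z in(((318,137),.004),((318.5,185),.009),((293,202),.046),((346,203),.046),((321,305),.04))])
E
```

```text
[ 0.32    0.9474  0.4486 -0.0802] resid 0.0
[ 0.236   0.9718  0.5882 -0.1144] resid 0.0
[ 0.9608 -0.2773  0.5553  0.0025] resid 0.0
width 0.1436427052220266 front angle -0.0010417691275331255
[ 0.50619923 -0.1394904 ] [-0.27825891 -0.96050611] [ 0.96050611 -0.27825891] -106.15631822638746
xyz [ 0.251 -5.273  1.804]
roll 0.001
home [ 0.4895037  -0.19712076]
leaf free end, front [array([-0.03617631,  0.00247963]), array([0.0195563 , 0.00315589]), array([ 0.03320486, -0.02532675]), array([0.03426572, 0.03379688]), array([0.16207224, 0.00640543])]
```

Run:
```python
from h import *; import pickle
d=pickle.load(open('w1.pkl','rb'))
h=cv2.cvtColor(d["img"],cv2.COLOR_RGB2HSV)
for r in(100,): 
  for c in (240,260,266,268,270,272,280,300,350,362,364,366,368,372,390): print(r,c,d["img"][r,c],h[r,c])
print([list(h[r,300]) for r in range(42,60,2)])
```

```text
100 240 [136 147 134] [ 55  23 147]
100 260 [138 147 134] [ 51  23 147]
100 266 [137 148 134] [ 54  24 148]
100 268 [114 120 116] [ 70  13 120]
100 270 [129 130 132] [110   6 132]
100 272 [127 129 131] [105   8 131]
100 280 [128 129 131] [110   6 131]
100 300 [126 128 131] [108  10 131]
100 350 [128 129 132] [113   8 132]
100 362 [126 128 129] [100   6 129]
100 364 [125 127 128] [100   6 128]
100 366 [134 145 131] [ 54  25 145]
100 368 [137 148 134] [ 54  24 148]
100 372 [137 148 134] [ 54  24 148]
100 390 [136 147 133] [ 54  24 147]
[[np.uint8(51), np.uint8(24), np.uint8(148)], [np.uint8(55), np.uint8(23), np.uint8(147)], [np.uint8(50), np.uint8(26), np.uint8(147)], [np.uint8(52), np.uint8(26), np.uint8(149)], [np.uint8(75), np.uint8(8), np.uint8(136)], [np.uint8(100), np.uint8(6), np.uint8(133)], [np.uint8(110), np.uint8(6), np.uint8(133)], [np.uint8(100), np.uint8(6), np.uint8(133)], [np.uint8(100), np.uint8(6), np.uint8(133)]]
```

Saturation below about 16 separates the plate from the bench.

```bash
sed -i 's/m=(h.*/m=cv2.medianBlur(((h[...,1]<16)\&(h[...,2]>60)).astype(np.uint8),3)>0/' st.py
python3 - <<'E'
from st import *; import pickle
d=pickle.load(open('w1.pkl','rb'))
o,x,y=station(d); print(o,x,y,np.degrees(np.arctan2(x[1],x[0])))
rel([0,0,.1],y)
print("home",o+.06*x, "landing",o-.046*x)
print("leaf hinge,free,flareL,flareR,backend",[((ray(d,p,z)[0,:2]-o)@np.c_[x,y]).round(4) for p,z in(((318,137),.004),((318.5,185),.009),((288,202),.046),((351,203),.046),((321,305),.04))])
rel([.468,.275,.28],y)
E
```

```text
[ 0.2591  0.9659  0.4654 -0.0851] resid 0.0006
[ 0.2567  0.9665  0.5743 -0.1104] resid 0.0006
[ 0.9659 -0.2591  0.5458 -0.0152] resid 0.0006
width 0.11174303929216539 front angle 0.0012486560577901294
[ 0.50350707 -0.15913231] [-0.25786569 -0.96618077] [ 0.96618077 -0.25786569] -104.94345721834982
xyz [ 0.251 -5.273  1.804]
roll -0.04
home [ 0.48803513 -0.21710315] landing [ 0.51536889 -0.11468799]
leaf hinge,free,flareL,flareR,backend [array([-0.0558,  0.0008]), array([-0.0001,  0.0003]), array([ 0.0129, -0.0341]), array([0.0154, 0.0362]), array([0.1425, 0.0005])]
xyz [ 4.193e+00 -1.543e+00  2.000e-03]
roll -0.04
```

```bash
python3 -m crank '{"hand":[-1,-1,-1,-1,-1,-1,-1,-1],"xyz":[[0.5,-0.19,0],[0.5,-0.19,0],[0.5,-0.19,0],[0.5,-0.19,0],[0.5,-0.19,0],[0.5,-0.19,0],[0.5,-0.19,0],[0.5,-0.19,0]],"roll":[0,0,0,0,0,0,0,0]}';  python3 -m crank '{"hand":[-1,-1,-1],"xyz":[[0.2,0,0],[0,0,0],[0,0,0]],"roll":[0,0,0]}'; python3 -c "
from h import *
d=shot('wrist'); cv2.imwrite('pics/w2.png',d['img'][:,:,::-1]); import pickle; pickle.dump(d,open('w2.pkl','wb'))"
```

```text
time: 3.62
eef_pos: [0.4643, 0.2571, 0.2805]
eef_rot: [0.8, 0.601, 0.0, 0.0]
force: [-0.6, -0.6, -0.2]
gripper_width: 0.0939
grasp_force: 0.0
time: 4.0
eef_pos: [0.4698, 0.2745, 0.2802]
eef_rot: [0.799, 0.601, -0.0, 0.0]
force: [0.5, -0.2, 0.7]
gripper_width: 0.0939
grasp_force: 0.0
```

View pics/w2.png

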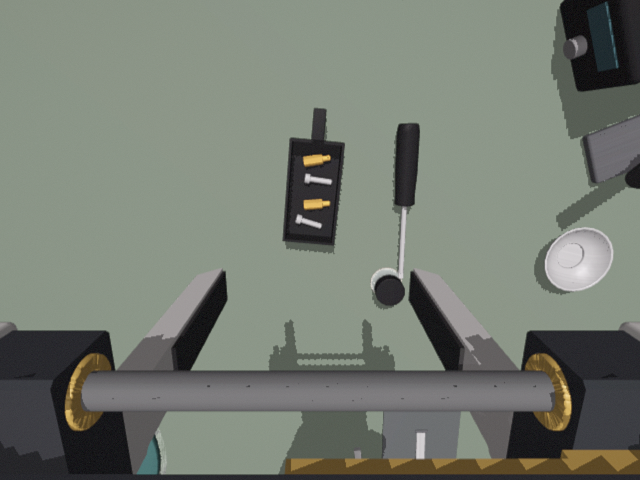

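The tray's rim corners are at about (290,138), (345,143), (333,244) and (283,240), with the pull at (319,122). All four loose parts are inside it. The screwdriver at column 405 is well clear.

```bash
cat > tr.py <<'E'
from h import *
def tray(d,box,zr):
    h=cv2.cvtColor(d["img"],cv2.COLOR_RGB2HSV); m=(h[...,2]<75).astype(np.uint8)
    x0,y0,x1,y1=box; k=np.zeros_like(m); k[y0:y1,x0:x1]=m[y0:y1,x0:x1]
    k=cv2.morphologyEx(k,cv2.MORPH_CLOSE,np.ones((15,15))); k=cv2.morphologyEx(k,cv2.MORPH_OPEN,np.ones((23,23)))
    c=max(cv2.findContours(k,0,cv2.CHAIN_APPROX_NONE)[0],key=cv2.contourArea)
    W=ray(d,c[:,0],zr)[:,:2]; r=cv2.minAreaRect((W*1000).astype(np.float32)); b=cv2.boxPoints(r)/1000
    e=[b[1]-b[0],b[2]-b[1]]; x=max(e,key=np.linalg.norm); x=x/np.linalg.norm(x); x*=-np.sign(x[1]) if abs(x[1])>.3 else 1
    print("tray size",r[1],"centre",np.array(r[0])/1000,"x",x,"yaw",np.degrees(np.arctan2(x[1],x[0])))
    return np.array(r[0])/1000,x,np.array([-x[1],x[0]])
E
python3 - <<'E'
from tr import *; import pickle
d=pickle.load(open('w2.pkl','rb'))
c,x,y=tray(d,(265,90,365,265),.03)
P=ray(d,[(290,138),(345,143),(333,244),(283,240)],.03)[:,:2]; print("corners mean",P.mean(0),np.linalg.norm(np.roll(P,-1,0)-P,axis=1))
print("pull",ray(d,(319,109),.036)-np.r_[c,0])
rel(np.r_[c,.005],y)
E
```

```text
tray size (121.66995239257812, 61.20384979248047) centre [0.46560638 0.28192612] x [-0.3649022 -0.9310459] yaw -111.40156
corners mean [0.4655543  0.28138015] [0.06122122 0.11803733 0.05980803 0.11830697]
pull [[0.03227661 0.08562273 0.036     ]]
xyz [ 0.062 -0.061  2.753]
roll 0.177
```

```bash
python3 -m crank '{"hand":[-1,-1,-1,-1,-1,-1,-1,-1],"xyz":[[0.06,-0.06,0],[0,0,0.4],[0,0,0.4],[0,0,0.4],[0,0,0.4],[0,0,0.4],[0,0,0.37],[0,0,0.37]],"roll":[0.18,0,0,0,0,0,0,0]}' 15;  python3 -m crank '{"hand":[-1,-1,0,0.5,1,1,1,1],"xyz":[[0,0,0],[0,0,0],[0,0,0],[0,0,0],[0,0,0],[0,0,0],[0,0,0],[0,0,0]],"roll":[0,0,0,0,0,0,0,0]}' 15
```

```text
time: 5.05
eef_pos: [0.4658, 0.2819, 0.0055]
eef_rot: [0.827, 0.563, 0.0, 0.0]
force: [0.8, -0.3, 0.3]
gripper_width: 0.0941
grasp_force: 0.0
time: 6.05
eef_pos: [0.4654, 0.2834, 0.0067]
eef_rot: [0.826, 0.564, 0.0, 0.0]
force: [-1.0, -1.3, 7.2]
gripper_width: 0.0619
grasp_force: 15.0
```

```bash
python3 -m crank '{"hand":[1,1,1,1,1,1,1,1],"xyz":[[0,0,-0.05],[0,0,-0.1],[0,0,-0.15],[0,0,-0.2],[0,0,-0.2],[0,0,-0.15],[0,0,-0.05],[0,0,0]],"roll":[0,0,0,0,0,0,0,0]}' 20; python3 -c "
from h import *
rel([0.5154,-0.1147,0.0095],[0.9662,-0.2579]); print(state()['q'].round(2))"
```

```text
time: 7.05
eef_pos: [0.4653, 0.2833, 0.0965]
eef_rot: [0.826, 0.564, 0.0, 0.0]
force: [0.2, 0.2, -2.8]
gripper_width: 0.062
grasp_force: 20.0
xyz [-3.524  1.917  0.87 ]
roll -0.214
[-0.06  0.5  -0.69  1.89  0.4   0.89 -1.32]
```

```bash
python3 -m crank '{"hand":[1,1,1,1,1,1,1,1],"xyz":[[-0.07,0.04,0],[-0.14,0.08,0],[-0.21,0.11,0],[-0.26,0.14,0],[-0.28,0.15,0],[-0.28,0.15,0],[-0.28,0.15,0],[-0.28,0.15,0]],"roll":[0,0,0,0,0,0,0,0]}' 20; python3 -m crank '{"hand":[1,1,1,1,1,1,1,1],"xyz":[[-0.28,0.15,0],[-0.28,0.15,0],[-0.28,0.15,0],[-0.26,0.14,0],[-0.21,0.11,0],[-0.18,0.1,0],[-0.14,0.08,0],[-0.07,0.04,0]],"roll":[0,0,0,0,0,0,0,0]}'; python3 -m crank '{"hand":[1,1,1,1],"xyz":[[0,0,0],[0,0,0],[0,0,0],[0,0,0]],"roll":[-0.1,-0.11,0,0]}'; python3 -c "
from h import *
rel([0.5154,-0.1147,0.0107],[0.9662,-0.2579]); print(state()['q'].round(2))"
```

```text
time: 8.05
eef_pos: [0.4897, 0.0781, 0.0962]
eef_rot: [0.826, 0.563, -0.0, -0.0]
force: [-0.8, 0.7, -2.4]
gripper_width: 0.0617
grasp_force: 20.0
time: 9.05
eef_pos: [0.5135, -0.1126, 0.0963]
eef_rot: [0.826, 0.563, -0.0, -0.0]
force: [0.1, 0.0, -2.3]
gripper_width: 0.0621
grasp_force: 20.0
time: 9.55
eef_pos: [0.5137, -0.1112, 0.0964]
eef_rot: [0.794, 0.608, -0.0, -0.0]
force: [0.5, -0.3, -2.7]
gripper_width: 0.062
grasp_force: 20.0
xyz [-0.029  0.026  0.857]
roll -0.006
[ 0.68  0.45 -0.64  1.94  0.35  0.86 -0.41]
```

```bash
python3 -m crank '{"hand":[1,1,1,1,1,1,1,1],"xyz":[[-0.03,0.02,0.1],[0,0,0.15],[0,0,0.2],[0,0,0.2],[0,0,0.12],[0,0,0.05],[0,0,0.02],[0,0,0]],"roll":[0,0,0,0,0,0,0,0]}'; python3 -c "
from h import *
d=shot('wrist'); cv2.imwrite('pics/w3.png',d['img'][:,:,::-1]); print(state()['force'],state()['eef_pos'])"
```

```text
time: 10.55
eef_pos: [0.5151, -0.1148, 0.0128]
eef_rot: [0.794, 0.608, 0.0, 0.0]
force: [-0.7, 0.6, -2.1]
gripper_width: 0.0622
grasp_force: 20.0
[ 0.20896825  1.43746548 -2.39579369] [ 0.5151802  -0.11487019  0.01286616]
```

View pics/w3.png

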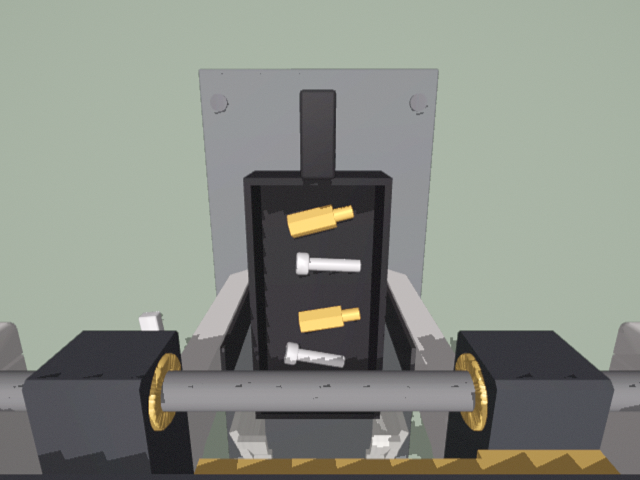

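The tray is held level, centred and square above the landing. The pull is at (318,135) and all four parts are inside. Next I lower it the last few millimetres and release it.

```bash
python3 -m crank '{"hand":[1,1,1,1],"xyz":[[0,0,0.01],[0,0,0.01],[0,0,0.005],[0,0,0]],"roll":[0,0,0,0]}' 8; python3 -m crank '{"hand":[0.2,0,-0.3,-0.6,-0.6,-0.6],"xyz":[[0,0,0],[0,0,0],[0,0,0],[0,0,0],[0,0,0],[0,0,0]],"roll":[0,0,0,0,0,0]}'
```

```text
time: 11.1
eef_pos: [0.5151, -0.1149, 0.0104]
eef_rot: [0.794, 0.608, 0.0, 0.0]
force: [-3.1, -0.5, 8.0]
gripper_width: 0.0618
grasp_force: 8.0
time: 11.85
eef_pos: [0.5149, -0.1148, 0.0099]
eef_rot: [0.794, 0.608, 0.0, -0.0]
force: [-0.2, 0.6, -0.3]
gripper_width: 0.0752
grasp_force: 0.0
```

```bash
python3 -m crank '{"hand":[-0.6,-0.6,-0.6,-0.6,-0.6,-0.6,-0.6],"xyz":[[0,0,-0.1],[0,0,-0.3],[0,0,-0.4],[0,0,-0.4],[0,0,-0.3],[0,0,0],[0,0,0]],"roll":[0,0,0,0,0,0,0]}'
python3 - <<'E'
from tr import *
d=shot('wrist'); cv2.imwrite('pics/w4.png',d['img'][:,:,::-1])
h=cv2.cvtColor(d['img'],cv2.COLOR_RGB2HSV)
c,x,y=tray(d,(230,20,410,330),.034)
o=np.array([0.5035,-0.1591]); X=np.array([-0.2579,-0.9662]); Y=np.array([.9662,-.2579])
print("in station",(c-o)@X,(c-o)@Y,"dyaw",np.degrees(np.arctan2(x@Y,x@X)))
rel(np.r_[c-.077*x,.012],y)
E
```

```text
time: 12.72
eef_pos: [0.5146, -0.1149, 0.1597]
eef_rot: [0.794, 0.608, -0.0, -0.0]
force: [-0.2, -0.6, -0.7]
gripper_width: 0.0751
grasp_force: 0.0
tray size (119.84288787841797, 61.38236999511719) centre [ 0.51439893 -0.11628373] x [-0.25989616 -0.96563655] yaw -105.063896
in station -0.04417991346466066 -0.000511774058380062 dyaw -0.11882841227661384
xyz [0.755 0.005 1.474]
roll 0.0
```

View pics/w4.png

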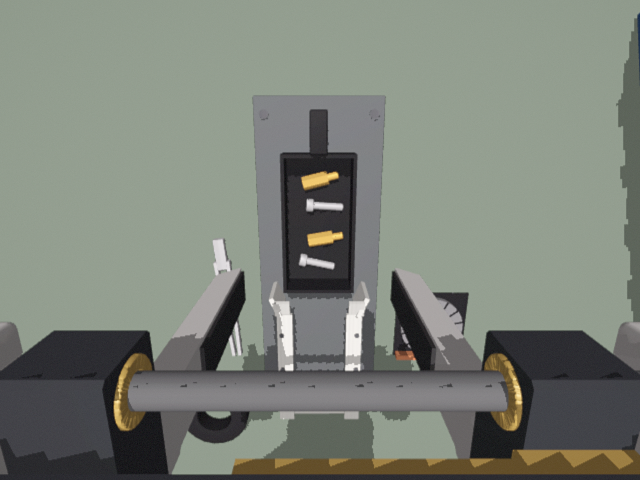

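The tray sits square on the landing: station x -44 mm, y -0.5 mm, yaw -0.1°. The pull is at (318,131). Next I grip the pull.

```bash
python3 -m crank '{"hand":[-0.6,-0.6,-0.6,-0.6,-0.6,-0.6,-0.6,-0.6],"xyz":[[0.38,0,0],[0.375,0,0],[0,0,0.3],[0,0,0.4],[0,0,0.4],[0,0,0.28],[0,0,0.1],[0,0,0]],"roll":[0,0,0,0,0,0,0,0]}'; python3 -m crank '{"hand":[-0.2,0.2,0.5,1,1,1,1,1],"xyz":[[0,0,0],[0,0,0],[0,0,0],[0,0,0],[0,0,0],[0,0,0],[0,0,0],[0,0,0]],"roll":[0,0,0,0,0,0,0,0]}' 40;  python3 - <<'E'
from h import *
o=np.array([0.5035,-0.1591]); X=np.array([-0.2579,-0.9662]); Y=np.array([.9662,-.2579])
p=state()['eef_pos'][:2]-o; print(p@X,p@Y); rel(np.r_[o-.017*X,.0114],Y)
E
```

```text
time: 13.78
eef_pos: [0.5342, -0.0416, 0.0117]
eef_rot: [0.794, 0.608, -0.0, -0.001]
force: [-0.2, 0.2, 0.2]
gripper_width: 0.0749
grasp_force: 0.0
time: 14.78
eef_pos: [0.5345, -0.0419, 0.0119]
eef_rot: [0.794, 0.608, -0.0, -0.0]
force: [-0.7, 0.1, -0.6]
gripper_width: 0.0136
grasp_force: 40.0
-0.12125893194156134 -0.00025514898626494554
xyz [-1.043  0.005  0.005]
roll -0.004
```

```bash
python3 -m crank '{"hand":[1,1,1,1,1,1,1,1],"xyz":[[-0.06,0,0],[-0.08,0,0],[-0.08,0,0],[-0.08,0,0],[-0.08,0,0],[-0.08,0,0],[-0.06,0,0],[0,0,0]],"roll":[0,0,0,0,0,0,0,0]}'; python3 -m crank '{"hand":[1,1,1,1,1,1,1,1],"xyz":[[-0.06,0,0],[-0.08,0,0],[-0.08,0,0],[-0.08,0,0],[-0.06,0,0],[-0.04,0,0],[0,0,0],[0,0,0]],"roll":[0,0,0,0,0,0,0,0]}'
cat > p.py <<'E'
from h import *
o=np.array([0.5035,-0.1591]); X=np.array([-0.2579,-0.9662]); Y=np.array([.9662,-.2579])
s=state();p=s['eef_pos'][:2]-o; print("tray x",p@X+.077,p@Y,"F",s['force'][:2]@X,s['force'][:2]@Y,s['gripper_width'])
E
python3 p.py
```

```text
time: 15.78
eef_pos: [0.5208, -0.0928, 0.0119]
eef_rot: [0.794, 0.608, -0.0, 0.0]
force: [0.2, -1.4, 0.3]
gripper_width: 0.0136
grasp_force: 40.0
time: 16.77
eef_pos: [0.5106, -0.1308, 0.0119]
eef_rot: [0.794, 0.608, -0.0, 0.0]
force: [-0.9, -1.6, -0.8]
gripper_width: 0.0137
grasp_force: 40.0
tray x 0.04782426830527939 -0.0004510462917451848 F 1.7471635407200437 -0.464770305273656 0.013722112321906536
```

```bash
python3 -m crank '{"hand":[1,1,1,1,1,1,1,1],"xyz":[[-0.02,0,0],[-0.02,0,0],[-0.02,0,0],[-0.01,0,0],[-0.01,0,0],[-0.01,0,0],[-0.01,0,0],[0,0,0]],"roll":[0,0,0,0,0,0,0,0]}'; python3 p.py;  python3 -m crank '{"hand":[1,1,1,1,1],"xyz":[[-0.01,0,0],[-0.01,0,0],[0,0,0],[0,0,0],[0,0,0]],"roll":[0,0,0,0,0]}'; python3 p.py
```

```text
time: 17.77
eef_pos: [0.5081, -0.1401, 0.012]
eef_rot: [0.794, 0.608, 0.0, -0.0]
force: [0.9, 4.8, 0.7]
gripper_width: 0.0138
grasp_force: 40.0
tray x 0.05746349164620511 -0.000448018644301239 F -4.9112808971208155 -0.39328491266833693 0.013771166596027819
time: 18.4
eef_pos: [0.5076, -0.142, 0.012]
eef_rot: [0.794, 0.608, 0.0, -0.0]
force: [1.1, 4.7, -1.2]
gripper_width: 0.0137
grasp_force: 40.0
tray x 0.059375190197764376 -0.0004723597692497633 F -4.816164582333452 -0.10481983296891328 0.01372932084836305
```

```bash
python3 -m crank '{"hand":[1,1,1,1],"xyz":[[-0.01,0,0],[-0.005,0,0],[0,0,0],[0,0,0]],"roll":[0,0,0,0]}'; python3 p.py;  python3 -m crank '{"hand":[1,1,1,1],"xyz":[[-0.005,0,0],[-0.005,0,0],[0,0,0],[0,0,0]],"roll":[0,0,0,0]}'; python3 p.py
```

```text
time: 18.9
eef_pos: [0.5072, -0.1432, 0.0119]
eef_rot: [0.794, 0.609, 0.0, -0.0]
force: [2.3, 6.8, 0.1]
gripper_width: 0.0136
grasp_force: 40.0
tray x 0.06066014968639581 -0.00048180230312331684 F -7.159975799811658 0.5024222174005446 0.013633112862217849
time: 19.4
eef_pos: [0.507, -0.1441, 0.0119]
eef_rot: [0.793, 0.609, 0.0, -0.0]
force: [2.7, 6.4, -0.8]
gripper_width: 0.0133
grasp_force: 40.0
tray x 0.06158024682480416 -0.000484836330301352 F -6.923705699279793 0.9843095934287106 0.013328363896661855
```

```bash
python3 -m crank '{"hand":[1,1,1],"xyz":[[-0.005,0,0],[-0.005,0,0],[0,0,0]],"roll":[0,0,0]}'; python3 p.py;  python3 -m crank '{"hand":[1,1,1],"xyz":[[-0.005,0,0],[-0.005,0,0],[0,0,0]],"roll":[0,0,0]}'; python3 p.py
```

```text
time: 19.77
eef_pos: [0.507, -0.1442, 0.012]
eef_rot: [0.793, 0.609, 0.001, -0.0]
force: [1.2, 11.2, 0.2]
gripper_width: 0.0135
grasp_force: 40.0
tray x 0.06169877442462047 -0.00041627800474999506 F -11.149372312330215 -1.7117013872925235 0.013476866058541613
time: 20.15
eef_pos: [0.507, -0.1443, 0.0121]
eef_rot: [0.793, 0.609, 0.001, -0.001]
force: [3.0, 15.6, 0.3]
gripper_width: 0.0137
grasp_force: 40.0
tray x 0.06177907537556882 -0.0003894457342602707 F -15.82472407044915 -1.0737431175719174 0.01370028819170906
```

The tray has reached the hard stop: motion has ended and the force is rising to about 16 N. I'll ease back onto the catch; if the catch holds, the force should change sign.

```bash
python3 -m crank '{"hand":[1,1,1,1,1,1],"xyz":[[0.01,0,0],[0.01,0,0],[0.01,0,0],[0.01,0,0],[0,0,0],[0,0,0]],"roll":[0,0,0,0,0,0]}'; python3 p.py
```

```text
time: 20.9
eef_pos: [0.5074, -0.1425, 0.0119]
eef_rot: [0.794, 0.608, 0.0, -0.0]
force: [1.9, 5.6, -1.0]
gripper_width: 0.0139
grasp_force: 40.0
tray x 0.059903335901868734 -0.0004778724170941357 F -5.924968636385243 0.3969061288797565 0.013862461850712274
```

```bash
python3 -m crank '{"hand":[1,1,0.6,0.2,0,-0.3,-0.3,-0.3],"xyz":[[0.01,0,0],[0,0,0],[0,0,0],[0,0,0],[0,0,0],[0,0,0],[0,0,0],[0,0,0]],"roll":[0,0,0,0,0,0,0,0]}';python3 p.py; python3 -m crank '{"hand":[-0.3,-0.3,-0.3,-0.3,-0.3,-0.3,-0.3],"xyz":[[0,0,-0.1],[0,0,-0.4],[0,0,-0.5],[0,0,-0.5],[0,0,-0.3],[0,0,0],[0,0,0]],"roll":[0,0,0,0,0,0,0]}'
python3 - <<'E'
from tr import *
d=shot('wrist'); cv2.imwrite('pics/w5.png',cv2.resize(d['img'][:,:,::-1],None,fx=1.25,fy=1.25))
E
```

```text
time: 21.9
eef_pos: [0.5076, -0.1418, 0.0119]
eef_rot: [0.794, 0.608, -0.0, -0.0]
force: [-0.7, -0.2, 0.3]
gripper_width: 0.0605
grasp_force: 0.0
tray x 0.05925814220018405 -0.0004575000969446034 F 0.4045944541136492 -0.5864990125848887 0.060477630478115024
time: 22.78
eef_pos: [0.5072, -0.1419, 0.1917]
eef_rot: [0.794, 0.608, -0.0, -0.0]
force: [0.3, -0.4, -0.7]
gripper_width: 0.0606
grasp_force: 0.0
```

View pics/w5.png

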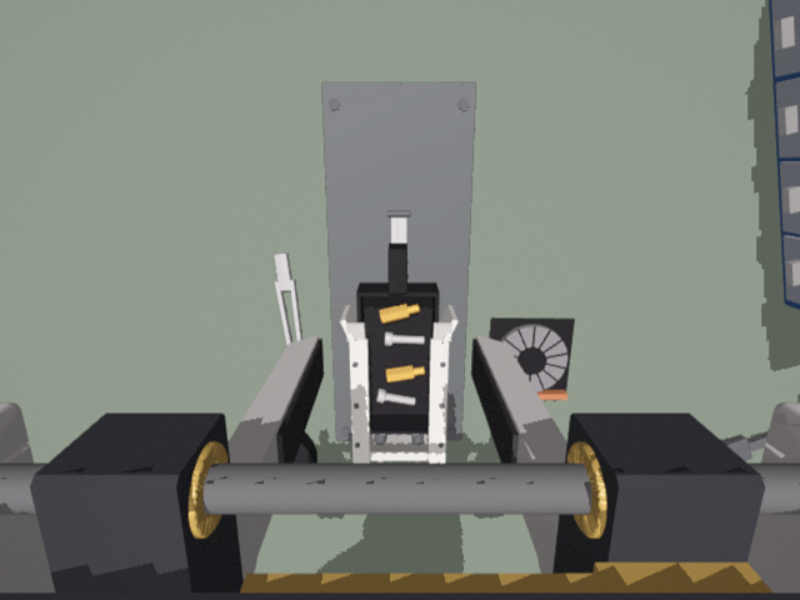

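The tray is under the lips with all parts inside. The rim edge at its pull end is at pixel row 284, and the pull's outer end is at row 243.

Run:
```python
from h import *
o=np.array([0.5035,-0.1591]); X=np.array([-0.2579,-0.9662]); Y=np.array([.9662,-.2579])
d=shot('wrist'); g=d['img'].astype(int).sum(2)
print([(r,g[r,300]) for r in range(218,234)],[(r,g[r,318]) for r in range(186,202)],[(r,g[r,300]) for r in range(62,72)])
for p,z in(((300,227),.034),((318,195),.04),((300,66),.004)): print(((ray(d,p,z)[0,:2]-o)@np.c_[X,Y]).round(4))
D=d['depth']
for r in (178,184,190,193):
    zs=[]
    for c in (319,300,340):
        v=np.array([(c-d['cx'])/d['fx'],(r-d['cy'])/d['fy'],1])*np.median(D[r-1:r+2,c-1:c+2]); P=d['Rcw']@v+d['o']; zs.append(round(P[2]*1000,2))
    print(r,((P[:2]-o)@X).round(4),zs)
```

```text
[(218, np.int64(393)), (219, np.int64(391)), (220, np.int64(390)), (221, np.int64(392)), (222, np.int64(395)), (223, np.int64(395)), (224, np.int64(399)), (225, np.int64(392)), (226, np.int64(245)), (227, np.int64(110)), (228, np.int64(78)), (229, np.int64(84)), (230, np.int64(92)), (231, np.int64(96)), (232, np.int64(87)), (233, np.int64(100))] [(186, np.int64(659)), (187, np.int64(655)), (188, np.int64(656)), (189, np.int64(653)), (190, np.int64(656)), (191, np.int64(654)), (192, np.int64(658)), (193, np.int64(662)), (194, np.int64(459)), (195, np.int64(160)), (196, np.int64(78)), (197, np.int64(93)), (198, np.int64(89)), (199, np.int64(123)), (200, np.int64(145)), (201, np.int64(163))] [(62, np.int64(444)), (63, np.int64(443)), (64, np.int64(442)), (65, np.int64(398)), (66, np.int64(398)), (67, np.int64(407)), (68, np.int64(411)), (69, np.int64(409)), (70, np.int64(404)), (71, np.int64(408))]
[-0.0073 -0.0176]
[-0.0381 -0.0009]
[-0.1492 -0.017 ]
178 -0.0485 [np.float64(3.92), np.float64(3.86), np.float64(3.5)]
184 -0.0428 [np.float64(4.73), np.float64(3.87), np.float64(4.03)]
190 -0.0368 [np.float64(5.21), np.float64(3.51), np.float64(3.48)]
193 -0.0338 [np.float64(5.96), np.float64(3.24), np.float64(3.64)]
```

At the height of the wall's foot, the edge lies at station x ≈ 0, which is home. The leaf stands about 2 mm proud of the plate at x = -34 mm, so the catch is up. The job is ready to hand in.

```bash
python3 -c "
from station import *
print(ticket.hand_in())"
```

```text
the job is handed in; nothing more can be done
None
```

I handed the job in with the tray home under the lips: the leaf catch measured as up, the fingers were clear, and both spacers and both screws were still in the tray. No judging result was shown.

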